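# Set a gas cock and load it in the kit crate

### The arm

A 6-joint arm with a two-finger parallel gripper is mounted at the origin on the work surface. World frame = base frame: x ahead of the robot, y to its left, z up, the work surface at z = 0. Lengths are in mm, angles in rad, forces in N, time in s.
With the tool pointing down it reaches from about 350 to 775 mm from the base axis. Payload 7.3 kg.
Tool frame: the origin (TCP) lies at the very end of the fingers, on their centre line; the grasp point (between the pads) lies 19 mm behind it; z points along the fingers, y is the line along which they close (so a half turn about z gives the same grasp; the last joint's range is limited). The gripper opens to 92 mm and grips with 3 to 60 N. Pads are 19 mm wide; open, the fingers measure 130 mm over their backs; the gripper's body (75 mm by 190 mm) begins 47 mm behind the grasp point.
Start: joints at [1.081, 0.342, 1.524, -0, 1.275, -0.146], TCP at [176.946, 494.302, 226.741] pointing down, gripper open.
Joint ranges: [-2.53, 2.53], [-0.77, 2.02], [0.04, 2.7], [-1, 4.14], [0.28, 2.66], [-3.11, 3.11]. Speed limits (rad/s): [2.57, 2.57, 3.14, 3.14, 3.14, 3.14].

### API

Orientations are given as [roll, pitch, yaw] about the fixed x, y, z axes, in that order (R = Rz(yaw) Ry(pitch) Rx(roll)).
In Python, from plant import get_obs, optics, ticket, finder gives the robot as it stands.
- The arm moves only by the tool send_rows, never from a script. Its arguments are lists of equal length, an entry for each row: "offset": the shift along the tool's x, y, z scaled (see below), a list of three; "delta_rot": the turn, a rotation vector about the tool's x, y, z scaled (see below), a list of three. In form: {"offset": [[dx, dy, dz], ...], "delta_rot": [[rx, ry, rz], ...]}. A call has 1 to 8 rows; each row is the pose to reach, as a shift and turn from the pose commanded when the call began, along the tool's axes at that moment, turning the shorter way round; what a row does not reach only later rows make up. The controller multiplies each number of a shift by 120 mm and each number of a turn by 360 degrees. A row lasts 1/8 s, in which the tool goes at most 62.5 mm and 10.7 degrees, less where a joint would pass 70% of its speed; a pose out of reach is approached as far as the arm can. A call with a number of a shift or a turn outside -1 to 1 is refused whole. A call with a gripper value outside its range is refused whole. "grip" is the opening, from 0 (shut) to 1 (fully open), set as the call begins (left out, the last holds). The fingers move at their own pace and stop on an object; the grip force is fixed at half the most. Time passes only in rows, so rows that repeat a pose let the fingers close. It gives the time, the measured TCP pose, the force, the opening and the grip force at its end, in the units of the state.
- get_obs(): the state, without advancing time (a new reading comes with each control period).
- optics.capture(name): name is "scene" or "top"; returns the picture (420x560x3 uint8, red, green, blue); there is no depth.
- optics.get_calibration(name): a dict with "fx", "fy", "cx", "cy" (pixels), "world_from_camera" (4x4, takes a point from camera to world coordinates). Camera axes: x right, y down, z forward; pixel columns grow to the right and rows downward; lengths in mm; the calibration is good to about 2 mm. A picture is of the moment at which its call begins. get_calibration takes no time and is no camera call.
- ticket.close_job(): hands the job in; it is judged then, once.
Trained networks look in the newest picture that a camera, given by its name, has taken for a name from the list of things; names that differ only in an ending like _2 or _b are one class to them, and where a whole thing is asked for, a point or a joint stands for the part that bears it (a point fixed in the world has none). Each returns a list of dicts, best first, with "confidence" (0 to 1); they miss things now and then, are a little off and sometimes report something else, mostly with a low value. They report only what shows in the picture. A call takes as long as a camera call.
- finder.boxes_of(target, camera): "box" ([left, top, right, bottom] in pixels, round what is visible of it).
- finder.silhouettes(target, camera): "region" (420x560 bool, what is visible of it) and "box" ([left, top, right, bottom] in pixels, round what is visible of it).
- finder.pinpoint(target, camera): "uv" ([column, row] in pixels: a listed point, or the origin of a listed thing).
The state is a dict: "time": time; "joint_positions": joint angles; "dq": joint speeds; "tau": joint torques, N m; "tool_pos": TCP position; "tcp_rot": TCP orientation; "contact_force": force on the tool from outside, world axes, zero at the start; "moment": the same for the moment, N m; "grip_width": finger opening in mm; "finger_force": force on a finger pad.
Only numpy, scipy, OpenCV 4.12 (cv2) and the standard library are available. Lean on these libraries where they do the work, as an engineer would, in place of code of your own. Each camera call takes 0.05 s, during which the arm holds its last target. There are 200 camera calls.

### The job

Take the brass gas cock from among the parts, stand it in the holding cradle, and there turn its lever to 60 degrees open. Then take the cock again by its body and set it down upright (not dropped) on the rubber pad in the one free cell of the divided kit crate, with the lever still at 60 degrees. Leave the parts lying around, the parts already in the crate and the gauge stand undisturbed.

Things in the scene. Friction and masses are not known exactly. Their poses are not given: they have to be found in the camera images.
- gas_cock: Brass gas cock, upright, 0.5 kg: square block 36 x 36 mm, 64 tall; origin at the centre of its underside. Ports (20 mm diameter, axis 18 mm up) stick out 8 mm from its +x and -x faces. Grip the block 31 to 62 mm up, across the faces the lever does not overhang: -x/+x (above the ports) near closed, -y/+y at 60 degrees open. Standing free it would slip round if its lever were turned.
- cock_lever (a joint): Lever angle, rad: 0 closed (lever along the cock's +y, square to the ports), 1.571 fully open (along +x); opens clockwise seen from above; takes 0.12 N m, stays where left; starts at 0 to 0.4. Wanted 1.047 (60 degrees). Flat dark steel bar 12 mm wide, from 14 mm behind the turning axis (the block's centre line) to 70 mm in front, 70 to 80 mm above the cock's underside.
- lever_grip (a point): Point on the lever's centre line, 50 mm out from the turning axis and 75 mm above the cock's underside; a good place to pinch or push the lever.
- cradle: Fixed steel holding cradle; base plate 110 x 100 (x, y) x 6 mm, origin at the centre of its underside. Cheeks along x, inner faces at y = -21, +21 mm, 46 long; end stops at x = -29, +29 mm. They flare outward above 26 mm (stops 22); tops 36 mm (stops 32) over the counter. The cock stands between the cheeks, ports along the cradle's x, either way round, 3 mm play each side.
- cradle_seat (a point): Centre of the cradle's pocket floor, 6 mm above the counter, axes as the cradle; the cock's underside origin belongs here.
- crate: Fixed grey divided crate 166 x 166 mm, 36 mm high, walls and floor 5 mm; four cells 75.5 mm square, centres at x, y = -40 or +40 mm from the origin (centre of the underside). Three cells hold a part, the fourth holds only the pad.
- pad: Black rubber pad 70 x 70 x 4 mm lying on the floor of the free cell; origin at the centre of its underside (5 mm above the counter), so its top is 4 mm above its origin.
- union: Brass pipe union standing in a crate cell, 40 mm diameter, 45 mm tall; origin at the centre of its underside.
- strainer: Steel strainer standing in a crate cell, 42 mm diameter, 52 mm tall; origin at the centre of its underside.
- plug: Brass plug standing in a crate cell, 46 mm diameter, 36 mm tall; origin at the centre of its underside.
- housing: Bystander: cast brass meter index housing, a block 60 x 44 mm, 72 mm tall with a round window on its -x face, standing close to the cock; origin at the centre of its underside.
- seal_cup: Bystander: orange plastic seal cup, 52 mm diameter, 48 mm tall, close to the cock; origin at the centre of its underside.
- bushing: Bystander: bronze bushing, a ring 42 mm across and 36 mm tall, close to the cock; origin at the centre of its underside.
- lever_arm: Bystander: black steel lever arm lying flat, 161 mm long along its x with round bosses at its ends, 32 mm wide at most, 12 mm thick; origin at its middle, on the underside.
- gauge_stand: Fixed pressure gauge on a stand pipe: foot 60 mm diameter, pipe 18 mm diameter, round dial 64 mm diameter facing -x, centred 200 mm up; 232 mm tall in all. Origin at the centre of its foot. Do not strike it.

How it is judged (in metres and radians):
On the way, in this order (a step that is already met when the one before it is completed fails the run):
1. The cock stands fully home on the cradle's floor, ports along the cradle's x (either way round), let go by the gripper, the lever not yet opened past 40 degrees (horizontal distance between gas_cock and cradle_seat below 0.008 m and z of gas_cock in the frame of cradle_seat below 0.004 m and angle between gas_cock's own z axis and vertical below 0.08 rad and angle between the x axis of gas_cock and the x axis of cradle, either way round below 0.28 rad and contact force between the fingers and gas_cock below 0.3 N and value of joint cock_lever below 0.7 rad), for 0.2 s.
2. Still standing home in the cradle, the cock's lever is at 60 degrees open, within 6 degrees, and the gripper has let go of it (horizontal distance between gas_cock and cradle_seat below 0.008 m and z of gas_cock in the frame of cradle_seat below 0.004 m and angle between gas_cock's own z axis and vertical below 0.08 rad and angle between the x axis of gas_cock and the x axis of cradle, either way round below 0.28 rad and value of joint cock_lever between 0.942 and 1.152 rad and contact force between the fingers and gas_cock below 0.3 N), for 0.3 s.
At the end, for the whole second after the job is handed in: The cock stands upright (within 4.5 degrees) and at rest flat on the rubber pad on the floor of the free crate cell, its centre within 20 mm of the pad's centre, any yaw, let go; its lever is at 60 degrees open within 6 degrees (joint 0.942 to 1.152 rad) (value of joint cock_lever between 0.942 and 1.152 rad and horizontal distance between gas_cock and pad below 0.02 m and z of gas_cock in the frame of pad between 0.001 and 0.008 m and angle between gas_cock's own z axis and vertical below 0.08 rad and height (world z) of pad below 0.009 m and linear speed of gas_cock below 0.02 m/s and contact force between the fingers and gas_cock below 0.3 N); the robot touches nothing.
It fails at once if The housing, seal cup, bushing or lever arm is moved more than 15 mm (distance of any of housing, seal_cup, bushing, lever_arm from where it was at the start of the episode above 0.015 m).
It fails at once if The union, strainer or plug in the crate is moved more than 15 mm (distance of any of union, strainer, plug from where it was at the start of the episode above 0.015 m).
It fails at once if The gauge stand is struck with more than 5 N (contact force between gauge_stand and anything else above 5 N).
It fails at once if The cock is let go over the free cell with its underside more than 15 mm above the pad's top (dropped) (horizontal distance between gas_cock and pad below 0.04 m and z of gas_cock in the frame of pad above 0.019 m and contact force between the fingers and gas_cock below 0.1 N).
It also fails if it takes over 72 s, if anything falls off the work surface, if the arm or the gripper's body presses on something with over 40 N, if the wrist force passes 120 N, or if a joint passes its speed limit or range.

## Working session

There is one attempt and no reset: what is moved stays moved. The work goes in short steps, Python scripts to look and compute and a tool call to move; the robot and the scene stay as the last step left them, time stands still between calls to the robot, and variables do not carry over. Pictures are saved under pics/ and viewed, at most 10 in all, crops included, and the job is handed in when it is done.

Besides the shell and the picture viewer there is one more tool, called after "Emit:" by a JSON object that holds its "api" and its "payload". send_rows: Moves the arm, as the interface text tells. Its arguments: {"type":"object","properties":{"offset":{"type":"array"},"delta_rot":{"type":"array"},"grip":{"type":"number"}},"required":["offset","delta_rot"]}

```bash
mkdir -p pics
cat > h.py <<'E'
import numpy as np, cv2
from plant import get_obs, optics, ticket, finder
def cal(n):
    c=optics.get_calibration(n); return c, np.array(c["world_from_camera"],float)
def ray(n,uv):
    c,T=cal(n); d=np.array([(uv[0]-c["cx"])/c["fx"],(uv[1]-c["cy"])/c["fy"],1.]); return T[:3,3],T[:3,:3]@d
def atz(n,uv,z):
    o,d=ray(n,uv); return o+d*(z-o[2])/d[2]
def proj(n,p):
    c,T=cal(n); q=np.linalg.inv(T)@np.append(p,1); return np.array([c["fx"]*q[0]/q[2]+c["cx"],c["fy"]*q[1]/q[2]+c["cy"]])
def tri(a,b):
    (o1,d1),(o2,d2)=a,b; A=np.stack([d1,-d2],1); s=np.linalg.lstsq(A,o2-o1,rcond=None)[0]
    p,q=o1+s[0]*d1,o2+s[1]*d2; return (p+q)/2,np.linalg.norm(p-q)
def save(n,f,im=None):
    im=optics.capture(n) if im is None else im; cv2.imwrite("pics/"+f,im[:,:,::-1]); return im
E
python3 - <<'E'
from h import *
np.set_printoptions(precision=1,suppress=True)
for n in("scene","top"):
    save(n,n+"0.png"); print(n,cal(n)[1],cal(n)[0]["fx"])
for t in "gas_cock lever_grip cradle cradle_seat crate pad union strainer plug housing seal_cup bushing lever_arm gauge_stand".split():
    r={n:finder.pinpoint(t,n) for n in("scene","top")}
    s=t
    for n in r:
        for d in r[n][:2]: s+=f" {n} {np.array(d['uv'])} {d['confidence']:.2f};"
    if r["scene"] and r["top"]: s+=str(tri(ray("scene",r["scene"][0]["uv"]),ray("top",r["top"][0]["uv"])))
    print(s)
print(get_obs())
E
```

```text
scene [[   0.5    0.5   -0.6 1126.9]
 [   0.8   -0.3    0.4 -379.6]
 [   0.    -0.8   -0.6  667.5]
 [   0.     0.     0.     1. ]] 422.3096681724085
top [[   0.    -1.     0.2  370.1]
 [  -1.    -0.    -0.    35.8]
 [   0.    -0.2   -1.  1179.4]
 [   0.     0.     0.     1. ]] 481.98501182085323
gas_cock top [178.3 215.6] 0.74;
lever_grip scene [138. 293.] 0.66; scene [389.  179.4] 0.54; top [150.9 212.5] 0.59;(array([554.8, -24. , 164.5]), np.float64(621.161964299102))
cradle scene [249.2 253. ] 0.75; top [313.2 217.8] 0.58;(array([536.2, -68.9,   3.2]), np.float64(6.331109809137619))
cradle_seat scene [248.3 252.6] 0.88; top [313.4 217.7] 0.96;(array([535.9, -69.9,   4.8]), np.float64(7.959421280507787))
crate scene [139.8 293.5] 0.70; top [410.5 226.6] 0.62;(array([ 518. , -309. ,    2.7]), np.float64(6.550446494736378))
pad scene [117.1 289.8] 0.85; top [426.5 247. ] 0.69;(array([ 470.4, -346.8,   -9.5]), np.float64(0.9366910041077422))
union scene [154.3 274. ] 0.89; top [396.5 243.8] 0.81;(array([ 476.9, -269.8,   -1.3]), np.float64(2.666073337500164))
strainer scene [128.3 316
[... 641 characters left out ...]
826403))
lever_arm scene [225.7 205.5] 0.54; top [300.6 296.3] 0.77; top [315.5 217.6] 0.63;(array([347.1, -35.1,  -4.4]), np.float64(2.3260467279307995))
gauge_stand scene [349.5 270.2] 0.64; scene [385.1 178.6] 0.51; top [249.4 156.8] 0.65;(array([690.5,  91.7,  -5. ]), np.float64(7.2572354807567825))
{'time': 1.5, 'joint_positions': array([ 1.1,  0.3,  1.5,  0. ,  1.3, -0.1]), 'dq': array([ 0., -0.,  0., -0., -0.,  0.]), 'tau': array([  0. , -43.1, -24.4,   0.1,   0. ,   0. ]), 'tool_pos': array([176.9, 494.3, 226.7]), 'tcp_rot': array([ 3.1, -0. ,  2.8]), 'contact_force': array([-0.5, -0.3,  0.7]), 'moment': array([-0. , -0.1,  0. ]), 'finger_force': 0.0, 'grip_width': 91.72304591786528}
```

Run:
```python
from h import *
a=cv2.imread("pics/top0.png")[160:320,90:500]; b=cv2.imread("pics/scene0.png")[130:350,70:440]
a=cv2.resize(a[:, :200],(800,640//1)[:2] if 0 else (750,600),interpolation=cv2.INTER_CUBIC); cv2.imwrite("pics/topc.png",a)
b=cv2.resize(cv2.imread("pics/scene0.png")[130:250,300:440],(700,600),interpolation=cv2.INTER_CUBIC);cv2.imwrite("pics/scenec.png",b)
```

```text
(no output)
```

View pics/topc.png

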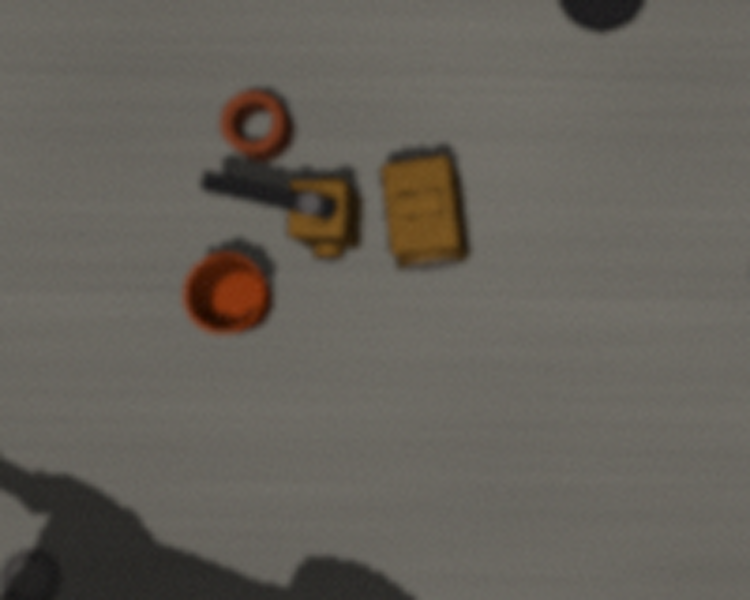

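View pics/scenec.png

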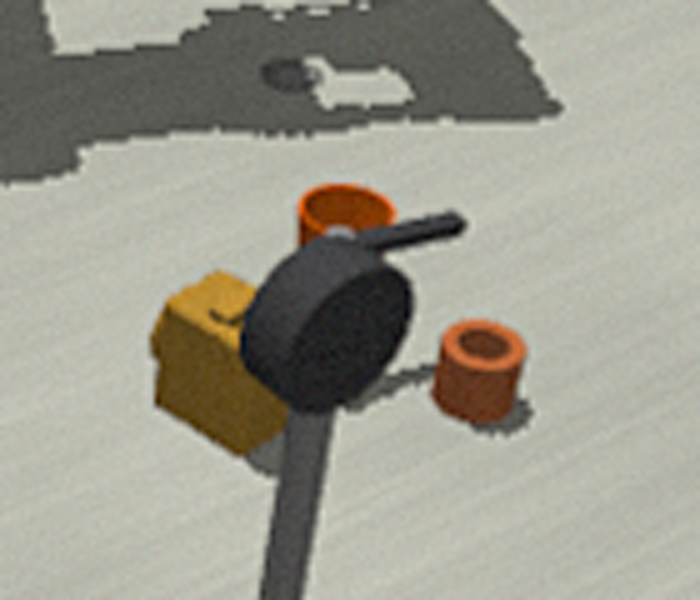

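View pics/top0.png

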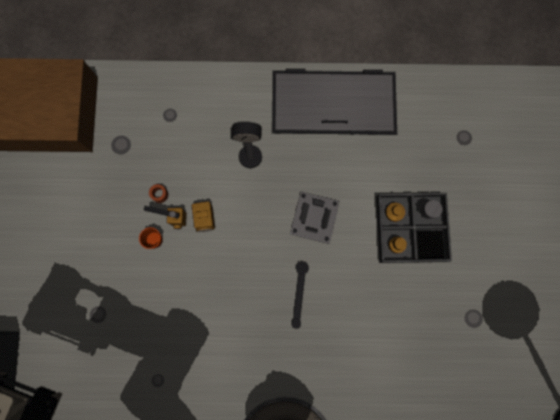

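The top view shows the cock at px (175,215), with its lever pointing left towards (150,209). The housing is right of it at (203,216), the bushing at (159,193) and the cup at (151,238). The cradle is at (315,218), the free crate cell at (432,245) and the gauge at (248,145). In the scene view the gauge dial hides most of the cock. Next I'll fit models to the pictures.

```bash
cat > fit.py <<'E'
from h import *
from scipy.optimize import minimize
SS=6
def pr(n,P):
    c,T=cal(n); Q=(np.asarray(P)-T[:3,3])@T[:3,:3]; return np.c_[c["fx"]*Q[:,0]/Q[:,2]+c["cx"],c["fy"]*Q[:,1]/Q[:,2]+c["cy"]]
def box(x0,x1,y0,y1,z0,z1): return np.array([[x,y,z] for x in(x0,x1) for y in(y0,y1) for z in(z0,z1)],float)
t=np.linspace(0,2*np.pi,16)
def port(s): return np.array([[s*x,10*np.cos(a),18+10*np.sin(a)] for x in(18,26) for a in t])
def tf(P,x,y,z,yaw):
    c,s=np.cos(yaw),np.sin(yaw); return P@np.array([[c,s,0],[-s,c,0],[0,0,1]])+[x,y,z]
def lever(q): return tf(box(-6,6,-14,70,70,80),0,0,0,-q)
def cover(n,hulls,roi):
    u0,v0,u1,v1=roi; m=np.zeros(((v1-v0)*SS,(u1-u0)*SS),np.uint8)
    for H in hulls:
        p=(pr(n,H)-[u0,v0]+0.5)*SS-0.5
        cv2.fillConvexPoly(m,cv2.convexHull(np.round(p*16).astype(np.int32)),255,shift=4)
    m=cv2.resize(m,(u1-u0,v1-v0),interpolation=cv2.INTER_AREA).astype(float)/255
    return cv2.GaussianBlur(m,(0,0),.7)
def fitcock(ims,p0,rois,z,exclude=None):
    """p=[x,y,yaw,q]; ims {cam:img}; brass mask = saturation, lever = dark"""
    data={}
    for n,im in ims.items():
        u0,v0,u1,v1=rois[n]; f=im[v0:v1,u0:u1].astype(float)
        s=(f[...,0]-f[...,2])/(f.sum(2)+20); s=np.clip(s/np.percentile(s,98),0,1)
        g=f.sum(2); d=np.clip((np.median(g)*.45-g)/(np.median(g)*.25)+.5,0,1)*(s<.4)
        data[n]=(s,d,rois[n])
    def cost(p,full=False):
        c=0
        for n,(s,d,r) in data.items():
            L=cover(n,[tf(lever(p[3]),p[0],p[1],z,p[2])],r)
            B=cover(n,[tf(h,p[0],p[1],z,p[2]) for h in(box(-18,18,-18,18,0,64),port(1),port(-1))],r)*(1-L)
            w=1 if exclude is None else exclude(n,r)
            c+=np.sum(w*(s-B)**2)+.7*np.sum(w*(d-L)**2*(L+.15))
        return c
    best=None
    sc=np.array([6,6,.15,.15])
    for k in range(3):
        x0=np.array(p0)+sc*np.random.default_rng(k).normal(size=4)*(k>0)*.7
        S=np.vstack([x0]+[x0+sc*e for e in np.eye(4)])
        r=minimize(cost,x0,method="Nelder-Mead",options=dict(initial_simplex=S,xatol=.01,fatol=.002,maxiter=400))
        if best is None or r.fun<best.fun: best=r
    return best.x,best.fun
E
python3 - <<'E'
from fit import *
np.set_printoptions(precision=3,suppress=True)
top=cv2.imread("pics/top0.png")[:,:,::-1]; sc=cv2.imread("pics/scene0.png")[:,:,::-1]
print("block top ctr",atz("top",(175.3,215.5),64))
c0=atz("top",(175.3,215.5),64)
print(fitcock({"top":top},[c0[0],c0[1],0,.2],{"top":(140,196,189,232)},0,
  lambda n,r:1.0*(lambda m:m)(np.pad(np.ones((r[3]-r[1]-6,r[2]-r[0]-26)),((6,0),(26,0))) )+0 if 0 else np.array([[0. if ((u+r[0]-151)**2+(v+r[1]-238)**2<16**2 or (u+r[0]-159)**2+(v+r[1]-193)**2<12**2) else 1. for u in range(r[2]-r[0])] for v in range(r[3]-r[1])])))
for t,z in(("cradle",6),("crate",36),("pad",9),("housing",72)):
    for n in("top","scene"):
        if t=="housing" and n=="scene": continue
        for d in finder.silhouettes(t,n)[:3]:
            m=d["region"].astype(np.uint8); k=cv2.findContours(m,cv2.RETR_EXTERNAL,cv2.CHAIN_APPROX_NONE)[0]
            k=max(k,key=len)[:,0]; P=np.array([atz(n,p,z)[:2] for p in k],np.float32)
            print(t,n,round(d["confidence"],2),d["box"],cv2.minAreaRect(P))
for n in("top","scene"):
    for t in("seal_cup","bushing"):
        for d in finder.boxes_of(t,n)[:1]: print(t,n,d)
E
```

```text
block top ctr [530.355 261.465  64.   ]
(array([532.341, 266.418,  -0.017,   0.226]), np.float64(92.28122532457479))
cradle top 0.9 [288.8, 190.2, 339.0, 242.7] ((540.6445922851562, -68.9496841430664), (99.42313385009766, 111.3604736328125), 76.4454116821289)
cradle top 0.23 [386.4, 236.2, 406.7, 253.7] ((475.4296569824219, -269.2367248535156), (41.584136962890625, 39.68829345703125), 88.58931732177734)
cradle scene 0.89 [223.1, 234.3, 278.1, 280.7] ((540.2799072265625, -70.01786041259766), (101.78936767578125, 126.48308563232422), 76.4522933959961)
cradle scene 0.67 [385.3, 192.6, 404.9, 215.0] ((582.3991088867188, 328.7697448730469), (41.218505859375, 83.45654296875), 40.45912170410156)
crate top 0.62 [376.0, 191.6, 454.2, 264.8] ((514.6478271484375, -301.44134521484375), (166.1848907470703, 173.19967651367188), 1.6228699684143066)
crate top 0.38 [418.7, 198.0, 441.2, 219.5] ((556.9230346679688, -346.8343505859375), (38.42805480957031, 51.01187515258789), 44.48956298828125)
crate scene 0.8 [83.7, 244.8, 200.9, 342.2] ((531.081787109375, -307.2584533691406), (195.634033203125, 167.0
[... 632 characters left out ...]
.6, 279.0, 282.1] ((542.0068969726562, -72.01268005371094), (101.10706329345703, 124.74166107177734), 77.15230560302734)
housing top 0.57 [192.7, 201.7, 215.0, 229.2] ((527.607177734375, 196.33004760742188), (70.03397369384766, 48.9178466796875), 9.815908432006836)
housing top 0.38 [375.0, 190.7, 456.8, 263.7] ((510.1868591308594, -291.17132568359375), (158.71127319335938, 169.13633728027344), 0.7502361536026001)
seal_cup top {'box': [141.5, 226.0, 160.7, 250.0], 'confidence': 0.9}
bushing top {'box': [148.1, 185.2, 169.2, 200.9], 'confidence': 0.56}
seal_cup scene {'box': [360.9, 168.3, 381.7, 177.9], 'confidence': 0.6}
bushing scene {'box': [387.5, 192.8, 407.3, 217.5], 'confidence': 0.86}
```

```bash
cat > ov.py <<'E'
from fit import *
def overlay(im,n,roi,hulls,k,lines=()):
    u0,v0,u1,v1=roi; o=cv2.resize(im[v0:v1,u0:u1],None,fx=k,fy=k,interpolation=cv2.INTER_CUBIC).copy(); o=np.clip(o.astype(float)*1.6,0,255).astype(np.uint8)
    for H in hulls:
        p=(pr(n,H)-[u0,v0]+.5)*k; cv2.polylines(o,[cv2.convexHull(np.round(p).astype(np.int32))],True,(0,255,0),1)
    return o
def cock(p,z): return [tf(h,p[0],p[1],z,p[2]) for h in(box(-18,18,-18,18,64,64),box(-18,18,-18,18,0,0),port(1),port(-1),lever(p[3]))]
def cradle(x,y,w): return [tf(h,x,y,0,w) for h in(box(-55,55,-50,50,6,6),box(-23,23,21,21,26,6),box(-23,23,-21,-21,26,6),box(29,29,-10,10,6,22),box(-29,-29,-10,10,6,22))]
E
python3 - <<'E'
from ov import *
top=cv2.imread("pics/top0.png")[:,:,::-1]; sc=cv2.imread("pics/scene0.png")[:,:,::-1]
a=overlay(top,"top",(140,190,200,250),cock([532.3,266.4,-.017,.226],0),6)
b=overlay(top,"top",(283,187,343,247),cradle(540.3,-69.3,-.237),6)
c=overlay(sc,"scene",(220,225,285,290),cradle(540.3,-69.3,-.237),5)[:240]
d=overlay(sc,"scene",(340,160,405,225),cock([532.3,266.4,-.017,.226],0),5)[:240]
o=np.zeros((600,720,3),np.uint8); o[:360,:360]=a;o[:360,360:]=b; o[360:,:325]=c;o[360:,360:685]=d
save("","ov1.png",o)
E
```

```text
(no output)
```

View pics/ov1.png

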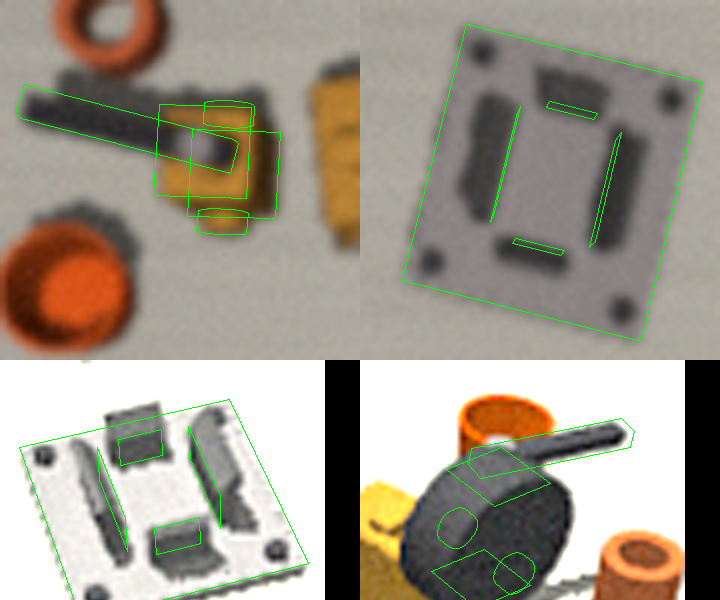

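The cradle fit matches both views: (540.3, -69.3), yaw -0.237. The cock fit sits about 2 mm too far +y, and the lever is nearer 0.2 rad. That gives a grasp centre of about (532, 264.5).

```bash
cat > mv.py <<'E'
import sys; from h import *
from scipy.spatial.transform import Rotation as Ro
def plan(x,y,z,yaw):
    o=get_obs(); R=Ro.from_euler("xyz",o["tcp_rot"]); T=Ro.from_euler("xyz",[np.pi,0,yaw])
    d=R.inv().apply(np.array([x,y,z])-o["tool_pos"])/120; r=(R.inv()*T).as_rotvec()/(2*np.pi)
    print("t",round(o["time"],2),"pos",o["tool_pos"].round(1),"rot",o["tcp_rot"].round(3),"w",round(o["grip_width"],1),"ff",round(o["finger_force"],1),"F",o["contact_force"].round(1),"J",o["joint_positions"].round(2))
    print("offset",d.round(3),"rot",r.round(4),"rows>=",round(max(np.linalg.norm(d)*120/62.5,np.linalg.norm(r)*360/10.7),1))
if __name__=="__main__":
    a=list(map(float,sys.argv[1:])); plan(*a)
E
python3 mv.py 532 264.5 150 1.55
```

```text
t 2.05 pos [176.9 494.3 226.7] rot [3.142 0.    2.798] w 92.1 ff 0.0 F [-0.   0.3  0. ] J [ 1.08  0.34  1.52 -0.    1.28 -0.15]
offset [-3.431 -0.806  0.639] rot [ 0.     -0.      0.1986] rows>= 6.9
```

Emit:
{"api": "send_rows", "payload": {"offset": [[-0.17,-0.04,0.03],[-0.4,-0.1,0.07],[-0.7,-0.16,0.13],[-0.9,-0.21,0.17],[-1.0,-0.235,0.186],[-1.0,-0.235,0.186],[-1.0,-0.235,0.186]], "delta_rot": [[0,0,0.028],[0,0,0.056],[0,0,0.085],[0,0,0.113],[0,0,0.142],[0,0,0.17],[0,0,0.1986]], "grip": 1}}

```text
time: 2.92
tool_pos: [280.7, 427.1, 204.4]
tcp_rot: [-3.142, -0.0, 1.543]
contact_force: [-0.2, 0.9, 0.6]
grip_width: 91.7
finger_force: 0.0
```

```bash
python3 mv.py 532 264.5 150 1.55
```

```text
t 2.92 pos [280.7 427.1 204.4] rot [-3.142 -0.     1.543] w 91.7 ff 0.0 F [-0.2  0.9  0.6] J [0.84 0.34 1.6  0.   1.21 0.87]
offset [-1.298  2.131  0.453] rot [-0.    -0.    -0.001] rows>= 4.9
```

Emit:
{"api": "send_rows", "payload": {"offset": [[-0.2,0.33,0.07],[-0.4,0.66,0.14],[-0.61,1.0,0.21]], "delta_rot": [[0,0,0],[0,0,0],[0,0,-0.001]]}}

```text
time: 3.3
tool_pos: [399.9, 351.0, 179.1]
tcp_rot: [3.141, -0.0, 1.557]
contact_force: [0.5, 1.4, 0.8]
grip_width: 91.5
finger_force: 0.0
```

Emit:
{"api": "send_rows", "payload": {"offset": [[-0.2,0.33,0.07],[-0.4,0.66,0.14],[-0.61,1.0,0.21],[-0.61,1.0,0.21]], "delta_rot": [[0,0,0],[0,0,0],[0,0,0],[0,0,0]]}}

```text
time: 3.8
tool_pos: [519.9, 274.4, 152.9]
tcp_rot: [-3.141, 0.001, 1.552]
contact_force: [0.1, -1.0, -0.1]
grip_width: 91.5
finger_force: 0.0
```

```bash
python3 mv.py 532 264.5 33 1.55
```

```text
t 3.8 pos [519.9 274.4 152.9] rot [-3.141e+00  1.000e-03  1.552e+00] w 91.5 ff 0.0 F [ 0.1 -1.  -0.1] J [ 0.36  0.52  1.45 -0.    1.17  0.37]
offset [-0.08   0.103  0.999] rot [-0.0001  0.0001  0.0004] rows>= 1.9
```

Emit:
{"api": "send_rows", "payload": {"offset": [[-0.08,0.103,0.1],[-0.08,0.103,0.4],[-0.08,0.103,0.7],[-0.08,0.103,0.9],[-0.08,0.103,0.99],[-0.08,0.103,0.99]], "delta_rot": [[0,0,0],[0,0,0],[0,0,0],[0,0,0],[0,0,0],[0,0,0]]}}

```text
time: 4.55
tool_pos: [529.6, 267.1, 34.8]
tcp_rot: [-3.141, 0.0, 1.557]
contact_force: [0.3, 0.0, 0.6]
grip_width: 91.9
finger_force: 0.0
```

Emit:
{"api": "send_rows", "payload": {"offset": [[0,0,0],[0,0,0],[0,0,0],[0,0,0],[0,0,0],[0,0,0]], "delta_rot": [[0,0,0],[0,0,0],[0,0,0],[0,0,0],[0,0,0],[0,0,0]], "grip": 0.3}}

```text
time: 5.3
tool_pos: [531.0, 267.0, 35.6]
tcp_rot: [3.139, -0.0, 1.556]
contact_force: [4.5, -0.1, 2.1]
grip_width: 36.4
finger_force: 2.1
```

Emit:
{"api": "send_rows", "payload": {"offset": [[0,0,0],[0,0,0],[0,0,0],[0,0,0]], "delta_rot": [[0,0,0],[0,0,0],[0,0,0],[0,0,0]], "grip": 0}}

```text
time: 5.8
tool_pos: [530.6, 267.0, 35.6]
tcp_rot: [3.14, -0.0, 1.556]
contact_force: [3.7, -0.6, 1.4]
grip_width: 35.6
finger_force: 29.9
```

```bash
python3 mv.py 535 240 150 1.556; python3 mv.py 538.7 -68.8 150 1.334
```

```text
t 5.8 pos [530.6 267.   35.6] rot [ 3.14  -0.     1.556] w 35.6 ff 29.9 F [ 3.7 -0.6  1.4] J [ 0.34  0.67  1.55 -0.    0.92  0.35]
offset [-0.224  0.042 -0.954] rot [ 0.0002 -0.0001  0.    ] rows>= 1.9
t 5.8 pos [530.6 267.   35.6] rot [ 3.14  -0.     1.556] w 35.6 ff 29.9 F [ 3.7 -0.6  1.4] J [ 0.34  0.67  1.55 -0.    0.92  0.35]
offset [-2.797  0.11  -0.955] rot [ 0.0002 -0.0001  0.0354] rows>= 5.7
```

Emit:
{"api": "send_rows", "payload": {"offset": [[0,0,-0.1],[0,0,-0.3],[0,0,-0.6],[0,0,-0.9],[-0.05,0,-0.95],[-0.05,0,-0.95]], "delta_rot": [[0,0,0],[0,0,0],[0,0,0],[0,0,0],[0,0,0.01],[0,0,0.0177]]}}

```text
time: 6.55
tool_pos: [528.6, 260.6, 149.7]
tcp_rot: [-3.139, 0.001, 1.443]
contact_force: [0.3, 0.3, -4.8]
grip_width: 35.9
finger_force: 29.9
```

Emit:
{"api": "send_rows", "payload": {"offset": [[-0.35,0,0],[-0.7,0,0],[-1.0,0,0]], "delta_rot": [[0,0,0.006],[0,0,0.012],[0,0,0.0177]]}}

```text
time: 6.92
tool_pos: [512.7, 140.7, 148.6]
tcp_rot: [-3.138, 0.001, 1.333]
contact_force: [0.6, 1.5, -4.1]
grip_width: 35.9
finger_force: 29.9
```

```bash
python3 mv.py 538.7 -68.8 150 1.334
```

```text
t 6.92 pos [512.7 140.7 148.6] rot [-3.138e+00  1.000e-03  1.333e+00] w 35.9 ff 29.9 F [ 0.6  1.5 -4.1] J [0.12 0.43 1.62 0.   1.1  0.36]
offset [-1.646  0.622 -0.012] rot [-0.0006  0.0002 -0.0002] rows>= 3.4
```

Emit:
{"api": "send_rows", "payload": {"offset": [[-0.4,0.15,0],[-0.8,0.3,0],[-1.0,0.38,0],[-1.0,0.38,0]], "delta_rot": [[0,0,0],[0,0,0],[0,0,0],[0,0,0]]}}

```text
time: 7.42
tool_pos: [529.8, 13.1, 148.7]
tcp_rot: [-3.138, 0.0, 1.331]
contact_force: [1.1, -0.1, -4.9]
grip_width: 36.0
finger_force: 29.9
```

Emit:
{"api": "send_rows", "payload": {"offset": [[-0.32,0.12,0],[-0.65,0.24,0],[-0.65,0.24,0],[-0.65,0.24,0]], "delta_rot": [[0,0,0],[0,0,0],[0,0,0],[0,0,0]]}}

```text
time: 7.92
tool_pos: [539.8, -66.8, 148.8]
tcp_rot: [-3.139, -0.001, 1.334]
contact_force: [-0.1, 0.1, -4.2]
grip_width: 35.8
finger_force: 29.9
```

Run:
```python
from ov import *
import mv
mv.plan(538.7,-68.8,70,1.334)
o=get_obs(); x,y,z=o["tool_pos"]; w=o["tcp_rot"][2]
t=save("top","top2.png"); s=save("scene","scene2.png")
p=[x,y,w-np.pi/2,.2]
def roi(n,h=45):
    u=pr(n,[[x,y,z]])[0].astype(int); return (u[0]-h,u[1]-h,u[0]+h,u[1]+h)
a=overlay(t,"top",roi("top",40),cock(p,z-35.6),5); b=overlay(s,"scene",roi("scene",50),cock(p,z-35.6),4)
save("","ov2.png",np.hstack([a,b]))
for n in("top","scene"):
    print(n,finder.pinpoint("lever_grip",n)[:1],finder.pinpoint("gas_cock",n)[:1])
```

```text
t 7.92 pos [539.8 -66.8 148.8] rot [-3.139e+00 -1.000e-03  1.334e+00] w 35.8 ff 29.9 F [-0.1  0.1 -4.2] J [-0.26  0.45  1.58  0.    1.11 -0.03]
offset [-0.019 -0.003  0.656] rot [-0.0004 -0.0001  0.    ] rows>= 1.3
top [] [{'uv': [248.2, 152.2], 'confidence': 0.54}]
scene [{'uv': [150.6, 272.6], 'confidence': 0.3}] [{'uv': [252.0, 216.5], 'confidence': 0.59}]
```

View pics/ov2.png

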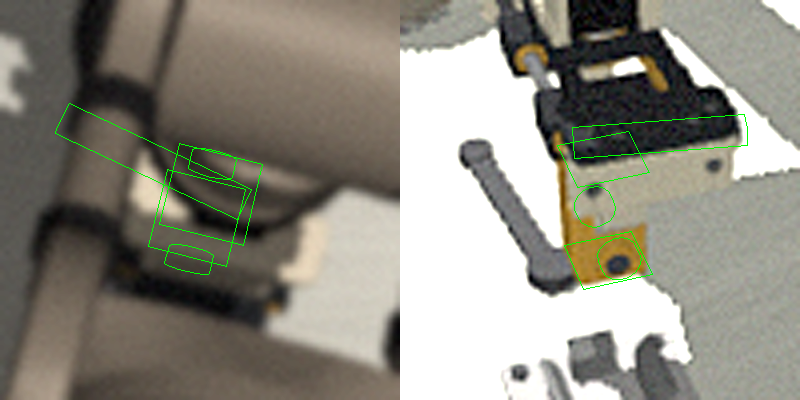

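The held cock is about 1.5 mm towards -y of the TCP: in the scene crop the block's right edge is at 647 against the model's 651, and the port agrees at (621,258). Lowering now.

Emit:
{"api": "send_rows", "payload": {"offset": [[-0.006,0.009,0.2],[-0.006,0.009,0.4],[-0.006,0.009,0.55],[-0.006,0.009,0.65],[-0.006,0.009,0.72],[-0.006,0.009,0.78],[-0.006,0.009,0.82],[-0.006,0.009,0.86]], "delta_rot": [[0,0,0],[0,0,0],[0,0,0],[0,0,0],[0,0,0],[0,0,0],[0,0,0],[0,0,0]]}}

```text
time: 9.22
tool_pos: [541.8, -69.1, 46.0]
tcp_rot: [3.141, -0.0, 1.334]
contact_force: [1.0, -0.7, -4.2]
grip_width: 36.2
finger_force: 29.9
```

Emit:
{"api": "send_rows", "payload": {"offset": [[0,0,0.01],[0,0,0.02],[0,0,0.03],[0,0,0.03]], "delta_rot": [[0,0,0],[0,0,0],[0,0,0],[0,0,0]]}}

```text
time: 9.72
tool_pos: [541.6, -69.0, 42.4]
tcp_rot: [3.142, -0.0, 1.334]
contact_force: [0.3, 0.7, -4.6]
grip_width: 35.8
finger_force: 29.9
```

Emit:
{"api": "send_rows", "payload": {"offset": [[0,0,0.007],[0,0,0.014],[0,0,0.014]], "delta_rot": [[0,0,0],[0,0,0],[0,0,0]]}}

```text
time: 10.1
tool_pos: [541.8, -69.0, 41.5]
tcp_rot: [3.141, -0.0, 1.334]
contact_force: [-2.3, 1.1, 5.2]
grip_width: 35.7
finger_force: 29.9
```

Emit:
{"api": "send_rows", "payload": {"offset": [[0,0,0],[0,0,0],[0,0,0],[0,0,0],[0,0,0]], "delta_rot": [[0,0,0],[0,0,0],[0,0,0],[0,0,0],[0,0,0]], "grip": 0.8}}

```text
time: 10.72
tool_pos: [541.6, -69.0, 40.7]
tcp_rot: [3.142, -0.0, 1.334]
contact_force: [-0.2, 0.5, 0.1]
grip_width: 72.8
finger_force: 0.0
```

Emit:
{"api": "send_rows", "payload": {"offset": [[0,0,-0.25],[0,0,-0.6],[0,0,-0.9],[-0.4,-0.0,-1.0],[-0.8,0,-1.0],[-1.0,0,-1.0]], "delta_rot": [[0,0,0],[0,0,0],[0,0,0],[0,0,0],[0,0,0],[0,0,0]]}}

```text
time: 11.48
tool_pos: [512.8, -187.7, 161.0]
tcp_rot: [3.141, 0.0, 1.332]
contact_force: [-0.1, 0.3, -0.3]
grip_width: 73.6
finger_force: 0.0
```

Emit:
{"api": "send_rows", "payload": {"offset": [[-0.45,0,0],[-0.8,0,0],[-0.8,0,0]], "delta_rot": [[0,0,0],[0,0,0],[0,0,0]]}}

```text
time: 11.85
tool_pos: [490.0, -281.7, 160.5]
tcp_rot: [3.141, 0.0, 1.33]
contact_force: [0.3, -0.1, 0.1]
grip_width: 73.5
finger_force: 0.0
```

Run:
```python
from ov import *
np.set_printoptions(precision=3,suppress=True)
t=save("top","top3.png"); s=save("scene","scene3.png")
p0=[540.3,-69.3,-.237,.2]; R={"top":(283,185,345,245),"scene":(215,185,300,275)}
def ex(n,r):  # weight: ignore dark cradle bits; only near cock
    m=cover(n,[tf(box(-30,30,-30,30,0,64),540.3,-69.3,6,-.237),tf(box(-30,40,-20,80,65,85),540.3,-69.3,6,-.237)],r); return (m>.5)*1.
for ims in({"top":t},{"scene":s},{"top":t,"scene":s}):
    p,f=fitcock(ims,p0,R,6,ex); print(list(ims),p,f)
a=overlay(t,"top",(280,180,345,245),cock(p,6),6); b=overlay(s,"scene",(215,190,280,255),cock(p,6),6)
save("","ov3.png",np.hstack([a,b]))
import mv; mv.plan(540,-69,150,0)
```

```text
['top'] [541.808 -70.655  -0.202   0.25 ] 149.91160539275924Traceback (most recent call last):
  File "<stdin>", line 8, in <module>
  File "fit.py", line 40, in fitcock
    r=minimize(cost,x0,method="Nelder-Mead",options=dict(initial_simplex=S,xatol=.01,fatol=.002,maxiter=400))
    res = _minimize_neldermead(fun, x0, args, callback, bounds=bounds,
                               **options)
    fsim[j] = func(sim[j])
              ~~~~^^^^^^^^
    fx = function(np.copy(x), *(wrapper_args + args))
  File "fit.py", line 31, in cost
    B=cover(n,[tf(h,p[0],p[1],z,p[2]) for h in(box(-18,18,-18,18,0,64),port(1),port(-1))],r)*(1-L)
      ~~~~~^^^^^^^^^^^^^^^^^^^^^^^^^^^^^^^^^^^^^^^^^^^^^^^^^^^^^^^^^^^^^^^^^^^^^^^^^^^^^^^^^
  File "fit.py", line 15, in cover
    p=(pr(n,H)-[u0,v0]+0.5)*SS-0.5
       ~~^^^^^
  File "fit.py", line 5, in pr
    c,T=cal(n); Q=(np.asarray(P)-T[:3,3])@T[:3,:3]; return np.c_[c["fx"]*Q[:,0]/Q[:,2]+c["cx"],c["fy"]*Q[:,1]/Q[:,2]+c["cy"]]
        ~~~^^^
  File "h.py", line 4, in cal
    c=optics.get_calibration(n); return c, np.array(c["world_from_camera"],float)
ValueError: time passes only in moves, steps and waits
```

```bash
sed -i 's/^def cal(n):/import functools\n@functools.lru_cache\ndef cal(n):/' h.py
cat > look.py <<'E'
from ov import *
np.set_printoptions(precision=3,suppress=True)
R={"top":(283,185,345,245),"scene":(215,185,300,275)}
def ex(n,r):
    m=cover(n,[tf(box(-30,30,-30,30,0,64),540.3,-69.3,6,-.237),tf(box(-75,75,-75,75,65,85),540.3,-69.3,6,-.237)],r); return (m>.5)*1.
def look(t,s,p0,f):
    for ims in({"top":t},{"scene":s},{"top":t,"scene":s}):
        p,c=fitcock(ims,p0,R,6,ex); print(list(ims),p,c)
    a=overlay(t,"top",(280,180,345,245),cock(p,6),6); b=overlay(s,"scene",(215,190,280,255),cock(p,6),6)
    save("",f,np.hstack([a,b])); return p
E
python3 - <<'E'
from look import *
t,s=[cv2.imread(f"pics/{n}3.png")[:,:,::-1] for n in("top","scene")]
look(t,s,[541,-69.3,-.237,.2],"ov3.png")
E
```

```text
['top'] [541.94  -70.466  -0.195   0.263] 160.7966185736154
['scene'] [539.882 -70.177  -0.311   0.265] 199.3496420509922
['top', 'scene'] [540.913 -70.844  -0.291   0.261] 368.25516563244713
```

View pics/ov3.png

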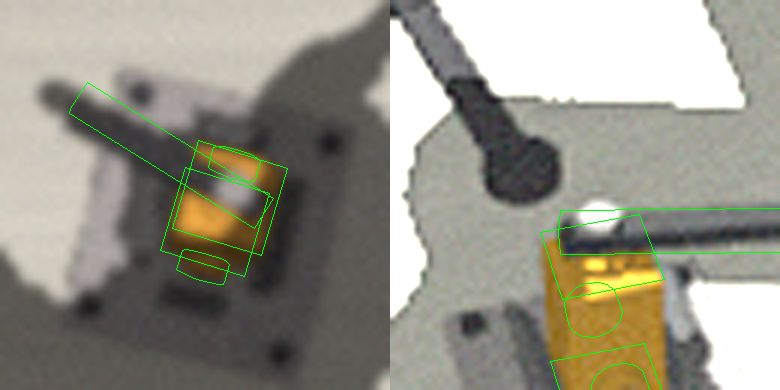

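```bash
python3 mv.py 563.7 -25.4 160 1.1
```

```text
t 11.95 pos [ 490.6 -278.9  160.5] rot [-3.141e+00 -1.000e-03  1.333e+00] w 73.8 ff 0.0 F [ 0.4  0.3 -0.6] J [-0.65  0.47  1.51  0.    1.16 -0.42]
offset [2.196 0.093 0.006] rot [-0.0001 -0.0001  0.037 ] rows>= 4.2
```

Emit:
{"api": "send_rows", "payload": {"offset": [[0.3,0.01,0],[0.7,0.02,0],[1.0,0.04,0],[1.0,0.04,0]], "delta_rot": [[0,0,0],[0,0,0],[0,0,0],[0,0,0]], "grip": 1}}

```text
time: 12.45
tool_pos: [524.3, -159.7, 160.9]
tcp_rot: [-3.141, -0.001, 1.339]
contact_force: [-0.3, -0.7, 0.2]
grip_width: 91.8
finger_force: 0.0
```

Emit:
{"api": "send_rows", "payload": {"offset": [[0.3,0.01,0],[0.7,0.02,0],[1.0,0.04,0],[1.0,0.04,0]], "delta_rot": [[0,0,0.01],[0,0,0.02],[0,0,0.037],[0,0,0.037]]}}

```text
time: 12.95
tool_pos: [556.8, -45.8, 160.7]
tcp_rot: [3.142, -0.0, 1.105]
contact_force: [-0.0, 0.5, -0.1]
grip_width: 91.9
finger_force: 0.0
```

```bash
python3 mv.py 563.7 -25.4 110 1.1
```

```text
t 12.95 pos [556.8 -45.8 160.7] rot [ 3.142 -0.     1.105] w 91.9 ff 0.0 F [-0.   0.5 -0.1] J [-0.22  0.46  1.53  0.    1.15  0.25]
offset [ 0.177 -0.025  0.423] rot [ 0.     -0.      0.0008] rows>= 0.9
```

Emit:
{"api": "send_rows", "payload": {"offset": [[0.177,-0.025,0.1],[0.177,-0.025,0.35],[0.177,-0.025,0.6],[0.177,-0.025,0.806],[0.177,-0.025,0.806]], "delta_rot": [[0,0,0],[0,0,0],[0,0,0],[0,0,0],[0,0,0]]}}

```text
time: 13.58
tool_pos: [561.9, -28.4, 62.4]
tcp_rot: [-3.138, 0.001, 1.102]
contact_force: [-0.7, 0.6, 0.4]
grip_width: 92.1
finger_force: 0.0
```

Emit:
{"api": "send_rows", "payload": {"offset": [[0,0,0],[0,0,0],[0,0,0],[0,0,0],[0,0,0],[0,0,0],[0,0,0],[0,0,0]], "delta_rot": [[0,0,0],[0,0,0],[0,0,0],[0,0,0],[0,0,0],[0,0,0],[0,0,0],[0,0,0]], "grip": 0}}

```text
time: 14.58
tool_pos: [563.5, -27.7, 64.0]
tcp_rot: [-3.142, -0.0, 1.101]
contact_force: [-0.2, -0.5, 0.9]
grip_width: 16.3
finger_force: 0.0
```

Run:
```python
import mv,numpy as np
c=np.array([541,-70.])
o=mv.get_obs(); yaw=o["tcp_rot"][2]; x,y,z=o["tool_pos"]; r=np.array([x,y])-c; print("dir",np.degrees(np.arctan2(r[1],r[0])),np.hypot(*r),"yaw",np.degrees(yaw))
for k in range(1,8):
    a=-np.radians(50)*k/7; R=np.array([[np.cos(a),-np.sin(a)],[np.sin(a),np.cos(a)]]); p=c+R@r
    mv.plan(p[0],p[1],z,yaw+a)
```

```text
dir 62.02923719932603 47.93793402556027 yaw 63.101219538786935
t 14.57 pos [563.5 -27.7  64. ] rot [-3.142 -0.     1.101] w 16.3 ff 0.0 F [-0.2 -0.5  0.9] J [-0.18  0.59  1.62  0.    0.94  0.28]
offset [-0.004  0.05  -0.   ] rot [-0.     -0.      0.0198] rows>= 0.7
t 14.57 pos [563.5 -27.7  64. ] rot [-3.142 -0.     1.101] w 16.3 ff 0.0 F [-0.2 -0.5  0.9] J [-0.18  0.59  1.62  0.    0.94  0.28]
offset [-0.014  0.098 -0.   ] rot [-0.     -0.      0.0397] rows>= 1.3
t 14.57 pos [563.5 -27.7  64. ] rot [-3.142 -0.     1.101] w 16.3 ff 0.0 F [-0.2 -0.5  0.9] J [-0.18  0.59  1.62  0.    0.94  0.28]
offset [-0.03   0.145 -0.   ] rot [-0.     -0.      0.0595] rows>= 2.0
t 14.57 pos [563.5 -27.7  64. ] rot [-3.142 -0.     1.101] w 16.3 ff 0.0 F [-0.2 -0.5  0.9] J [-0.18  0.59  1.62  0.    0.94  0.28]
offset [-0.052  0.19  -0.   ] rot [-0.     -0.      0.0794] rows>= 2.7
t 14.57 pos [563.5 -27.7  64. ] rot [-3.142 -0.     1.101] w 16.3 ff 0.0 F [-0.2 -0.5  0.9] J [-0.18  0.59  1.62  0.    0.94  0.28]
offset [-0.079  0.232 -0.   ] rot [-0.     -0.      0.0992] rows>= 3.3
t 14.57 pos [563.5 -27.7  64. ] rot [-3.142 -0.     1.101] w 16.3 ff 0.0 F [-0.2 -0.5  0.9] J [-0.18  0.59  1.62  0.    0.94  0.28]
offset [-0.112  0.27  -0.   ] rot [-0.    -0.     0.119] rows>= 4.0
t 14.57 pos [563.5 -27.7  64. ] rot [-3.142 -0.     1.101] w 16.3 ff 0.0 F [-0.2 -0.5  0.9] J [-0.18  0.59  1.62  0.    0.94  0.28]
offset [-0.148  0.303 -0.   ] rot [-0.     -0.      0.1389] rows>= 4.7
```

Emit:
{"api": "send_rows", "payload": {"offset": [[0,0,0],[0,0,0],[0,0,0]], "delta_rot": [[0,0,0],[0,0,0],[0,0,0]], "grip": 0}}

```text
time: 14.95
tool_pos: [563.5, -27.6, 63.9]
tcp_rot: [-3.142, -0.0, 1.101]
contact_force: [-0.1, -0.7, -0.8]
grip_width: 11.5
finger_force: 30.0
```

Emit:
{"api": "send_rows", "payload": {"offset": [[-0.004,0.05,0],[-0.014,0.098,0],[-0.03,0.145,0],[-0.052,0.19,0],[-0.079,0.232,0],[-0.112,0.27,0],[-0.148,0.303,0],[-0.148,0.303,0]], "delta_rot": [[0,0,0.0198],[0,0,0.0397],[0,0,0.0595],[0,0,0.0794],[0,0,0.0992],[0,0,0.119],[0,0,0.1389],[0,0,0.1389]]}}

```text
time: 15.95
tool_pos: [588.6, -59.9, 64.3]
tcp_rot: [-3.142, -0.002, 0.229]
contact_force: [2.9, 3.8, 2.8]
grip_width: 11.5
finger_force: 30.0
```

```bash
python3 mv.py 590 -61 64 0.23
```

```text
t 15.95 pos [588.6 -59.9  64.3] rot [-3.142e+00 -2.000e-03  2.290e-01] w 11.5 ff 30.0 F [2.9 3.8 2.8] J [-0.23  0.63  1.54  0.    0.98  1.11]
offset [0.01  0.012 0.002] rot [-0.     -0.0003 -0.0002] rows>= 0.0
```

Emit:
{"api": "send_rows", "payload": {"offset": [[0,0,0],[0,0,0],[0,0,0],[0,0,-0.1],[0,0,-0.5],[0,0,-0.9],[-0.4,-0.3,-0.9],[-0.8,-0.6,-0.9]], "delta_rot": [[0,0,0],[0,0,0],[0,0,0],[0,0,0],[0,0,0],[0,0,0],[0,0,0],[0,0,0]], "grip": 0.6}}

```text
time: 16.95
tool_pos: [477.2, -11.3, 173.2]
tcp_rot: [3.141, -0.002, 0.228]
contact_force: [-0.2, 0.6, -0.2]
grip_width: 55.1
finger_force: 0.0
```

Emit:
{"api": "send_rows", "payload": {"offset": [[-0.3,-0.4,0],[-0.5,-0.8,0],[-0.5,-1.0,0],[-0.5,-1.0,0]], "delta_rot": [[0,0,0],[0,0,0],[0,0,0],[0,0,0]]}}

```text
time: 17.45
tool_pos: [392.2, 92.8, 173.0]
tcp_rot: [3.141, -0.002, 0.232]
contact_force: [0.6, -0.6, -0.3]
grip_width: 55.0
finger_force: 0.0
```

Run:
```python
from look import *
import mv
t=save("top","top4.png"); s=save("scene","scene4.png")
look(t,s,[541,-69.3,-.3,1.0],"ov4.png")
mv.plan(541,-70,160,-.25)
```

```text
['top'] [542.726 -70.904  -0.394   0.891] 72.9070717727727
['scene'] [539.856 -69.945  -0.404   0.985] 138.2697175132787
['top', 'scene'] [541.633 -70.385  -0.397   0.953] 225.04532503561958
t 17.55 pos [392.9  91.4 172.6] rot [ 3.141 -0.001  0.229] w 54.8 ff 0.0 F [-0.4 -0.2  0. ] J [ 0.04  0.18  1.92 -0.    1.05  1.38]
offset [0.895 1.591 0.107] rot [ 0.    -0.     0.076] rows>= 3.5
```

View pics/ov4.png

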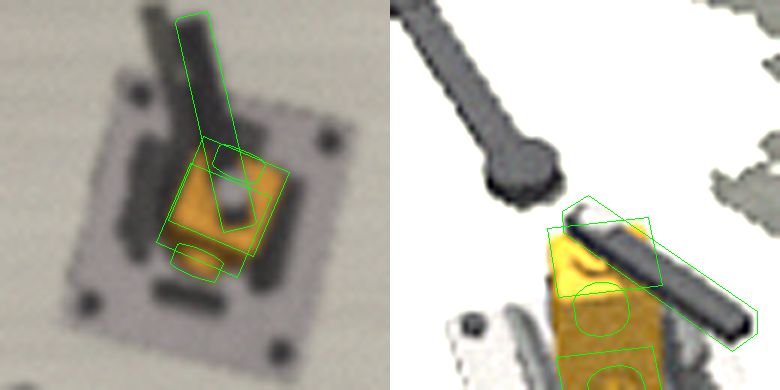

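The cock has twisted to yaw of about -0.40 in its play and the lever sits at about 0.95. It needs about 0.10 rad more, so I'll pinch it again and swing to world 0.125.

```bash
python3 mv.py 589 -60 170 0.229
```

```text
t 17.55 pos [392.9  91.4 172.6] rot [ 3.141e+00 -1.000e-03  2.290e-01] w 54.8 ff 0.0 F [-0.4 -0.2  0. ] J [ 0.04  0.18  1.92 -0.    1.05  1.38]
offset [1.304 1.601 0.024] rot [ 0.0001 -0.0002  0.0001] rows>= 4.0
```

Emit:
{"api": "send_rows", "payload": {"offset": [[0.2,0.3,0],[0.45,0.65,0],[0.7,1.0,0],[0.7,1.0,0]], "delta_rot": [[0,0,0],[0,0,0],[0,0,0],[0,0,0]]}}

```text
time: 18.05
tool_pos: [503.8, -9.7, 171.5]
tcp_rot: [3.141, -0.001, 0.224]
contact_force: [-0.8, 0.2, -0.7]
grip_width: 55.1
finger_force: 0.0
```

Emit:
{"api": "send_rows", "payload": {"offset": [[0.3,0.3,0.02],[0.6,0.6,0.024],[0.604,0.601,0.024],[0.604,0.601,0.024]], "delta_rot": [[0,0,0],[0,0,0],[0,0,0],[0,0,0]]}}

```text
time: 18.55
tool_pos: [587.3, -59.9, 168.6]
tcp_rot: [-3.14, 0.002, 0.228]
contact_force: [-1.1, 0.5, 0.1]
grip_width: 55.3
finger_force: 0.0
```

```bash
python3 mv.py 589 -60 64 0.229
```

```text
t 18.55 pos [587.3 -59.9 168.6] rot [-3.14e+00  2.00e-03  2.28e-01] w 55.3 ff 0.0 F [-1.1  0.5  0.1] J [-0.23  0.51  1.42  0.    1.21  1.11]
offset [0.015 0.005 0.872] rot [-0.0002  0.0003 -0.0002] rows>= 1.7
```

Emit:
{"api": "send_rows", "payload": {"offset": [[0.015,0.005,0.3],[0.015,0.005,0.6],[0.015,0.005,0.8],[0.015,0.005,0.872],[0.015,0.005,0.872]], "delta_rot": [[0,0,0],[0,0,0],[0,0,0],[0,0,0],[0,0,0]]}}

```text
time: 19.18
tool_pos: [589.9, -59.7, 64.9]
tcp_rot: [-3.141, 0.0, 0.229]
contact_force: [-0.1, 0.3, -0.8]
grip_width: 54.9
finger_force: 0.0
```

Emit:
{"api": "send_rows", "payload": {"offset": [[0,0,0],[0,0,0],[0,0,0],[0,0,0],[0,0,0],[0,0,0],[0,0,0],[0,0,0]], "delta_rot": [[0,0,0],[0,0,0],[0,0,0],[0,0,0],[0,0,0],[0,0,0],[0,0,0],[0,0,0]], "grip": 0}}

```text
time: 20.18
tool_pos: [590.3, -59.9, 64.5]
tcp_rot: [-3.141, -0.0, 0.229]
contact_force: [0.2, 2.2, 1.1]
grip_width: 11.6
finger_force: 30.0
```

Emit:
{"api": "send_rows", "payload": {"offset": [[0,0.014,0],[-0.001,0.028,0],[-0.002,0.042,0],[-0.002,0.042,0]], "delta_rot": [[0,0,0.0055],[0,0,0.011],[0,0,0.0166],[0,0,0.0166]]}}

```text
time: 20.68
tool_pos: [591.2, -65.2, 64.5]
tcp_rot: [-3.141, -0.0, 0.123]
contact_force: [1.3, 3.6, 1.7]
grip_width: 11.4
finger_force: 30.0
```

Release, retreat and look.

Emit:
{"api": "send_rows", "payload": {"offset": [[0,0,0],[0,0,0],[0,0,0],[0,0,-0.1],[0,0,-0.5],[0,0,-0.9],[-0.4,-0.3,-0.9],[-0.8,-0.6,-0.9]], "delta_rot": [[0,0,0],[0,0,0],[0,0,0],[0,0,0],[0,0,0],[0,0,0],[0,0,0],[0,0,0]], "grip": 0.7}}

```text
time: 21.68
tool_pos: [486.3, -5.2, 173.8]
tcp_rot: [3.141, -0.003, 0.124]
contact_force: [-0.3, 0.8, 0.2]
grip_width: 64.4
finger_force: 0.0
```

Emit:
{"api": "send_rows", "payload": {"offset": [[-0.3,-0.4,0],[-0.5,-0.8,0],[-0.5,-1.0,0],[-0.5,-1.0,0]], "delta_rot": [[0,0,0.02],[0,0,0.04],[0,0,0.06],[0,0,0.08]]}}

```text
time: 22.18
tool_pos: [412.3, 107.6, 173.6]
tcp_rot: [-3.141, -0.002, -0.38]
contact_force: [-0.6, -0.9, -1.0]
grip_width: 64.4
finger_force: 0.0
```

Run:
```python
from look import *
import mv
t=save("top","top5.png"); s=save("scene","scene5.png")
p=look(t,s,[541,-69.3,-.4,1.04],"ov5.png")
print(np.degrees(p[2]+np.pi/2-p[3]))
mv.plan(541,-70,160,-.4)
```

```text
['top'] [543.213 -70.8    -0.388   1.031] 77.77306476611122
['scene'] [540.483 -69.769  -0.41    1.087] 138.6552204857832
['top', 'scene'] [542.238 -70.511  -0.407   1.055] 225.0747778735423
6.205417036007101
t 22.27 pos [412.7 106.5 173.4] rot [-3.141 -0.001 -0.378] w 64.1 ff 0.0 F [-0.4  0.3  0.4] J [ 0.07  0.22  1.86 -0.    1.06  2.02]
offset [1.536 0.972 0.113] rot [-0.    -0.     0.004] rows>= 3.5
```

View pics/ov5.png

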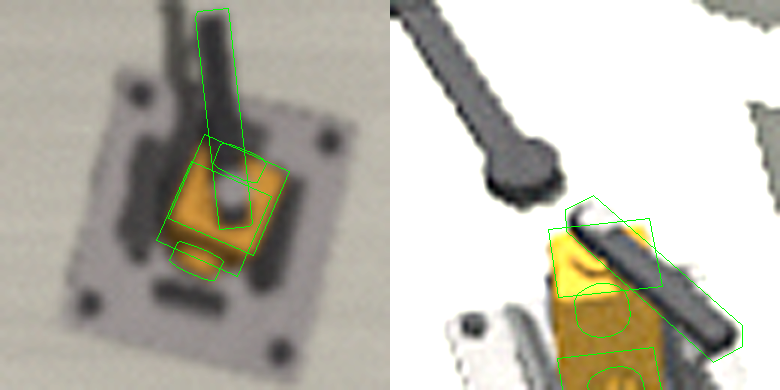

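Both views put the lever at 1.05 rad and the cock at yaw of about -0.40. Now I'll grip the body across ±y.

Emit:
{"api": "send_rows", "payload": {"offset": [[0.4,0.25,0],[0.8,0.5,0],[1.0,0.65,0],[1.0,0.65,0]], "delta_rot": [[0,0,0.004],[0,0,0.004],[0,0,0.004],[0,0,0.004]]}}

```text
time: 22.78
tool_pos: [496.2, -12.9, 172.6]
tcp_rot: [3.142, -0.001, -0.405]
contact_force: [-0.0, -0.4, 0.3]
grip_width: 64.7
finger_force: 0.0
```

```bash
python3 mv.py 541.5 -70.3 160 -.40
```

```text
t 22.77 pos [496.2 -12.9 172.6] rot [ 3.142e+00 -1.000e-03 -4.050e-01] w 64.7 ff 0.0 F [-0.  -0.4  0.3] J [-0.18  0.34  1.68 -0.    1.11  1.8 ]
offset [0.535 0.291 0.105] rot [ 0.     -0.0001 -0.0007] rows>= 1.2
```

Emit:
{"api": "send_rows", "payload": {"offset": [[0.3,0.16,0.1],[0.535,0.291,0.105],[0.535,0.291,0.105],[0.535,0.291,0.105]], "delta_rot": [[0,0,0],[0,0,0],[0,0,0],[0,0,0]]}}

```text
time: 23.28
tool_pos: [539.8, -67.1, 159.9]
tcp_rot: [-3.141, 0.001, -0.402]
contact_force: [-0.5, 0.3, -0.8]
grip_width: 64.7
finger_force: 0.0
```

```bash
python3 mv.py 541.5 -70.3 42 -.40
```

```text
t 23.27 pos [539.8 -67.1 159.9] rot [-3.141e+00  1.000e-03 -4.020e-01] w 64.7 ff 0.0 F [-0.5  0.3 -0.8] J [-0.26  0.44  1.57  0.    1.13  1.71]
offset [0.024 0.019 0.983] rot [-0.      0.0002 -0.0004] rows>= 1.9
```

Emit:
{"api": "send_rows", "payload": {"offset": [[0.01,0.008,0.3],[0.01,0.008,0.6],[0.01,0.008,0.85],[0.01,0.008,0.97],[0.01,0.008,0.975],[0.01,0.008,0.975]], "delta_rot": [[0,0,0],[0,0,0],[0,0,0],[0,0,0],[0,0,0],[0,0,0]]}}

```text
time: 24.02
tool_pos: [542.1, -69.3, 44.1]
tcp_rot: [-3.141, -0.002, -0.403]
contact_force: [0.3, 0.6, 0.5]
grip_width: 63.9
finger_force: 0.0
```

Emit:
{"api": "send_rows", "payload": {"offset": [[0,0,0],[0,0,0],[0,0,0],[0,0,0],[0,0,0],[0,0,0]], "delta_rot": [[0,0,0],[0,0,0],[0,0,0],[0,0,0],[0,0,0],[0,0,0]], "grip": 0}}

```text
time: 24.78
tool_pos: [541.4, -69.5, 43.1]
tcp_rot: [3.142, -0.0, -0.403]
contact_force: [-1.6, 0.1, 4.1]
grip_width: 35.5
finger_force: 29.9
```

```bash
python3 mv.py 541.5 -70.3 150 -.40;  python3 - <<'E'
from h import *
print([ (n,finder.pinpoint("pad",n)[:1]) for n in("top","scene")])
E
```

```text
t 24.77 pos [541.4 -69.5  43.1] rot [ 3.142 -0.    -0.403] w 35.5 ff 29.9 F [-1.6  0.1  4.1] J [-0.27  0.59  1.69 -0.    0.86  1.71]
offset [ 0.004  0.006 -0.891] rot [ 0.     -0.     -0.0006] rows>= 1.7
[('top', [{'uv': [426.6, 248.6], 'confidence': 0.93}]), ('scene', [{'uv': [114.8, 289.9], 'confidence': 0.59}])]
```

Emit:
{"api": "send_rows", "payload": {"offset": [[0,0,-0.1],[0,0,-0.4],[0,0,-0.8],[0,0,-1.0],[0,0,-1.0]], "delta_rot": [[0,0,0],[0,0,0],[0,0,0],[0,0,0.025],[0,0,0.05]]}}

```text
time: 25.5
tool_pos: [542.3, -69.4, 165.3]
tcp_rot: [-3.139, -0.003, -0.723]
contact_force: [-0.4, 0.0, -4.4]
grip_width: 35.7
finger_force: 29.9
```

```bash
python3 mv.py 475 -349 160 -.785
```

```text
t 25.5 pos [542.3 -69.4 165.3] rot [-3.139e+00 -3.000e-03 -7.230e-01] w 35.7 ff 29.9 F [-0.4  0.  -4.4] J [-0.27  0.43  1.56  0.    1.14  2.03]
offset [1.12  2.119 0.043] rot [-0.0004 -0.0005  0.0099] rows>= 4.6
```

Emit:
{"api": "send_rows", "payload": {"offset": [[0.15,0.3,0],[0.35,0.65,0],[0.53,1.0,0],[0.53,1.0,0]], "delta_rot": [[0,0,0.01],[0,0,0.01],[0,0,0.01],[0,0,0.01]]}}

```text
time: 26.0
tool_pos: [509.3, -204.3, 162.6]
tcp_rot: [3.141, 0.001, -0.785]
contact_force: [-0.5, 1.1, -4.9]
grip_width: 36.0
finger_force: 29.9
```

Emit:
{"api": "send_rows", "payload": {"offset": [[0.15,0.3,0],[0.35,0.65,0],[0.53,1.0,0],[0.53,1.0,0],[0.53,1.0,0]], "delta_rot": [[0,0,0],[0,0,0],[0,0,0],[0,0,0],[0,0,0]]}}

```text
time: 26.62
tool_pos: [471.1, -330.5, 162.4]
tcp_rot: [-3.141, 0.002, -0.78]
contact_force: [1.2, 0.7, -4.9]
grip_width: 36.0
finger_force: 29.9
```

```bash
python3 mv.py 475 -349 60 -.785
```

```text
t 26.62 pos [ 471.1 -330.5  162.4] rot [-3.141e+00  2.000e-03 -7.800e-01] w 36.0 ff 29.9 F [ 1.2  0.7 -4.9] J [-0.75  0.49  1.48  0.    1.18  1.61]
offset [0.133 0.087 0.853] rot [-0.0001  0.0003  0.0007] rows>= 1.7
```

Emit:
{"api": "send_rows", "payload": {"offset": [[0.133,0.087,0.1],[0.133,0.087,0.3],[0.133,0.087,0.5],[0.133,0.087,0.65],[0.133,0.087,0.65]], "delta_rot": [[0,0,0],[0,0,0],[0,0,0],[0,0,0],[0,0,0]]}}

```text
time: 27.25
tool_pos: [474.7, -349.2, 82.7]
tcp_rot: [-3.142, 0.004, -0.779]
contact_force: [-0.2, 0.5, -3.9]
grip_width: 36.0
finger_force: 29.9
```

Run:
```python
from ov import *
import mv
mv.plan(475,-349,47,-.785)
o=get_obs(); x,y,z=o["tool_pos"]; w=o["tcp_rot"][2]
s=save("scene","scene6.png")
H=cock([x,y,w,1.047],z-37.1)+[tf(box(-83,83,-83,83,36,36),515,-309,0,.02),tf(box(-35,35,-35,35,9,9),475,-349,0,.02)]
save("","ov6.png",overlay(s,"scene",(70,215,210,345),H,4))
```

```text
t 27.25 pos [ 474.7 -349.2   82.7] rot [-3.142  0.004 -0.779] w 36.0 ff 29.9 F [-0.2  0.5 -3.9] J [-0.76  0.6   1.52  0.    1.02  1.59]
offset [ 0.002 -0.003  0.298] rot [0.     0.0007 0.0009] rows>= 0.6
```

View pics/ov6.png

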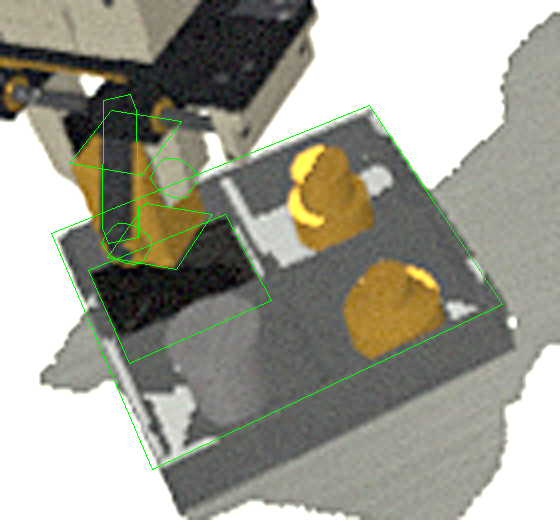

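The scene view shows the held cock above the black pad, whose corners at (90,270) and (225,220) in the crop match the model, and the lever is on the 60° outline. Lowering.

Emit:
{"api": "send_rows", "payload": {"offset": [[0.001,-0.003,0.08],[0.001,-0.003,0.16],[0.001,-0.003,0.23],[0.001,-0.003,0.27],[0.001,-0.003,0.285],[0.001,-0.003,0.285]], "delta_rot": [[0,0,0],[0,0,0],[0,0,0],[0,0,0],[0,0,0],[0,0,0]]}}

```text
time: 28.05
tool_pos: [475.5, -350.2, 50.7]
tcp_rot: [-3.142, -0.0, -0.781]
contact_force: [-0.3, 0.6, -4.7]
grip_width: 35.8
finger_force: 29.9
```

Emit:
{"api": "send_rows", "payload": {"offset": [[0,0,0.008],[0,0,0.016],[0,0,0.016]], "delta_rot": [[0,0,0],[0,0,0],[0,0,0]]}}

```text
time: 28.42
tool_pos: [475.4, -350.1, 48.7]
tcp_rot: [-3.142, 0.0, -0.78]
contact_force: [-0.0, -0.1, -5.0]
grip_width: 35.7
finger_force: 29.9
```

Emit:
{"api": "send_rows", "payload": {"offset": [[0,0,0.007],[0,0,0.015],[0,0,0.022],[0,0,0.022]], "delta_rot": [[0,0,0],[0,0,0],[0,0,0],[0,0,0]]}}

```text
time: 28.92
tool_pos: [475.5, -350.1, 46.2]
tcp_rot: [-3.142, -0.0, -0.78]
contact_force: [-0.7, -0.5, -3.1]
grip_width: 35.4
finger_force: 29.9
```

Emit:
{"api": "send_rows", "payload": {"offset": [[0,0,0.006],[0,0,0.01],[0,0,0.01]], "delta_rot": [[0,0,0],[0,0,0],[0,0,0]]}}

```text
time: 29.3
tool_pos: [475.5, -350.2, 46.1]
tcp_rot: [-3.142, -0.001, -0.78]
contact_force: [-3.0, 1.2, 6.0]
grip_width: 35.5
finger_force: 29.9
```

Contact. Releasing with a narrow opening, then straight up and away.

Emit:
{"api": "send_rows", "payload": {"offset": [[0,0,0],[0,0,0],[0,0,0],[0,0,0],[0,0,0]], "delta_rot": [[0,0,0],[0,0,0],[0,0,0],[0,0,0],[0,0,0]], "grip": 0.65}}

```text
time: 29.92
tool_pos: [475.4, -350.1, 44.8]
tcp_rot: [-3.142, 0.0, -0.78]
contact_force: [-0.1, 1.4, 0.4]
grip_width: 59.5
finger_force: 0.0
```

Emit:
{"api": "send_rows", "payload": {"offset": [[0,0,-0.15],[0,0,-0.45],[0,0,-0.8],[0,0,-1.0],[0,-0.4,-1.0],[0,-0.8,-1.0],[0,-1.0,-1.0]], "delta_rot": [[0,0,0],[0,0,0],[0,0,0],[0,0,0],[0,0,0],[0,0,0],[0,0,0]]}}

```text
time: 30.8
tool_pos: [561.2, -263.0, 164.9]
tcp_rot: [-3.141, -0.0, -0.779]
contact_force: [0.2, -0.4, -0.1]
grip_width: 59.9
finger_force: 0.0
```

Emit:
{"api": "send_rows", "payload": {"offset": [[-0.2,-0.4,0],[-0.3,-0.8,0],[-0.4,-1.0,0],[-0.4,-1.0,0],[-0.4,-1.0,0]], "delta_rot": [[0,0,0],[0,0,0],[0,0,0],[0,0,0],[0,0,0]]}}

```text
time: 31.42
tool_pos: [610.0, -146.5, 164.8]
tcp_rot: [3.141, -0.0, -0.781]
contact_force: [0.2, 0.0, 0.3]
grip_width: 59.7
finger_force: 0.0
```

Run:
```python
from ov import *
t=save("top","top7.png"); s=save("scene","scene7.png")
np.set_printoptions(precision=3,suppress=True)
H=cock([475.4,-350.1,-.78,1.047],9)
a=overlay(t,"top",(370,180,470,280),H,4); b=overlay(s,"scene",(75,215,175,315),H,4)
save("","ov7.png",np.hstack([a,b]))
R={"top":(405,205,460,275),"scene":(80,220,150,310)}
def ex(n,r):
    return (cover(n,[tf(box(-26,26,-26,26,20,64),475.4,-350.1,9,-.78),tf(box(-20,90,-45,45,65,85),475.4,-350.1,9,-.25)],r)>.5)*1.
for ims in({"top":t},{"scene":s},{"top":t,"scene":s}): print(fitcock(ims,[475.4,-350,-.78,1.05],R,9,ex))
print(get_obs()["tool_pos"],get_obs()["time"])
```

```text
(array([ 476.126, -351.879,   -0.676,    1.062]), np.float64(119.37100643520026))
(array([ 477.58 , -352.366,   -0.709,    1.12 ]), np.float64(179.65935322399008))
(array([ 476.182, -351.987,   -0.712,    1.116]), np.float64(315.53542849366517))
[ 609.806 -147.015  164.845] 31.525
```

View pics/ov7.png

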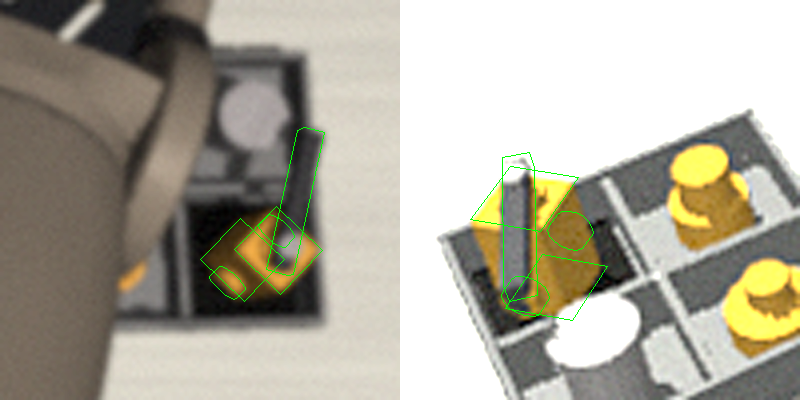

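The cock stands upright on the pad, with the block at crop (278,252) in the top view and the lever on the 60° outline in both views. Its neighbours are where they were. Handing in.

```bash
python3 -c "
from plant import ticket; print(ticket.close_job())"
```

```text
the job is handed in; nothing more can be done
None
```

I've handed the job in; no verdict came back, but the last pictures show the cock released upright on the pad in the free cell, lever on the 60° outline, with about 31.5 s on the clock.

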